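# Level the scale stand and hold it down

### The arm

A 6-joint arm with a two-finger parallel gripper is mounted at the origin on a cart in front of the work surface, level with it; the furniture and walls round the work are solid. World frame = base frame: x ahead of the robot, y to its left, z up, the work surface at z = 0. Lengths are in m, angles in degrees, forces in N, time in s.
With the tool pointing down it reaches from about 0.35 to 0.875 m from the base axis. Payload 4.2 kg.
Tool frame: the origin (TCP) lies between the finger pads; the fingertips stand 17 mm ahead of it and the grasp point (between the pads) lies 2 mm behind it; z points along the fingers, y is the direction in which the jaws open and shut (so a half turn about z gives the same grasp; the last joint's range is limited). The gripper opens to 87 mm and grips with 3 to 60 N. Pads are 19 mm wide; open, the fingers measure 117 mm over their backs; the gripper's body (75 mm by 190 mm) begins 51 mm behind the grasp point.
Start: joints at [-57.319, 22.042, 0.453, 0, -68.411, -14.817], TCP at [0.192, -0.595, 0.24] pointing down, gripper open.
Joint ranges: [-179.83, 179.83], [-69.29, 118.12], [-61.27, 80.66], [-181.25, 117.63], [-171.15, -9.14], [-177.46, 177.46]. Speed limits (degrees/s): [159.86, 159.86, 180, 180, 180, 180].

### API

Orientations are given as a 3x3 rotation matrix whose columns are the frame's x, y, z axes.
In Python, from station import r gives the robot as it stands.
- The arm moves only by the shell command python3 -m creep 'ROWS'. ROWS is JSON, a list of rows, each a list of 7 numbers: the opening, from 0 (shut) to 1 (fully open), then the shift along the tool's x, y, z scaled (see below), then the turn, a rotation vector about the tool's x, y, z scaled (see below). A call has 1 to 5 rows; each row is the pose to reach, as a shift and turn from the pose measured when the call began, along the tool's axes at that moment, turning the shorter way round; what a row does not reach only later rows make up. The controller multiplies each number of a shift by 300 mm and each number of a turn by 180 degrees. A row lasts 1/12 s, in which the tool goes at most 41.7 mm and 7.16 degrees, less where a joint would pass 70% of its speed; a pose out of reach is approached as far as the arm can. A call with a number of a shift or a turn outside -1 to 1 is refused whole. A call with a gripper value outside its range is refused whole. The fingers move at their own pace and stop on an object; the grip force is fixed at half the most. Time passes only in rows, so rows that repeat a pose let the fingers close. It gives the time, the measured TCP pose, the force and the opening at its end, in the units of the state.
- r.sense(): the state, without advancing time (a new reading comes with each control period).
- r.capture(name): name is "scene" or "top"; returns the picture (400x640x3 uint8, blue, green, red); there is no depth.
- r.camera_model(name): a dict with "mtx" (3x3 intrinsics, pixels), "dist" ([k1, k2, p1, p2, k3] as OpenCV has them; the pictures are not rectified), "R" (3x3) and "t" (3): a world point X has camera coordinates R X + t. Camera axes: x right, y down, z forward; pixel columns grow to the right and rows downward; lengths in m; the calibration is good to about 2 mm. A picture is of the moment at which its call begins. camera_model takes no time and is no camera call.
- r.finish_job(): hands the job in, once; it reports no verdict.
Trained networks look in the newest picture that a camera, given by its name, has taken for a name from the list of things; names that differ only in an ending like _2 or _b are one class to them, and where a whole thing is asked for, a point or a joint stands for the part that bears it (a point fixed in the world has none). Each returns a list of dicts, best first, with "score" (0 to 1); they miss things now and then, are a little off and sometimes report something else, mostly with a low value. They report only what shows in the picture. A call takes as long as a camera call.
- r.recognise(camera, target): "rect" ([left, top, right, bottom] as shares, 0 to 1, of the picture: columns of its width, rows of its height, round what is visible of it).
- r.outline_of(camera, target): "pixels" (400x640 bool, what is visible of it) and "rect" ([left, top, right, bottom] as shares, 0 to 1, of the picture: columns of its width, rows of its height, round what is visible of it).
The state is a dict: "time_s": time; "joints": joint angles; "joint_velocities": joint speeds; "effort": joint torques, N m; "tcp_pos": TCP position; "ee_rot": TCP orientation; "wrist_force": force on the tool from outside, world axes, zero at the start; "moment": the same for the moment, N m; "gripper_width": opening from 0.0 (shut) to 1.0 (fully open).
Only numpy, scipy, OpenCV 4.12 (cv2) and the standard library are available. Lean on these libraries where they do the work, as an engineer would, in place of code of your own. Each camera call takes 0.05 s, during which the arm holds its last target.

### The job

The kitchen scale stands on a levelling stand. Swing the hasp up off the stand's foot wheel and fold it fully back to the left, then press the wheel down until its foot is firmly on its seat and, by turning it, bring the bubble of the spirit level midway between its two lines. Finish while still holding the wheel pressed down with the bubble centred, so that a colleague can tighten the lock nut; leave the things standing round about where they are.

Things in the scene. Friction and masses are not known exactly. Their poses are not given: they have to be found in the camera images.
- plate_front (a point): Point on the upper face of the stand's aluminium top plate (300 x 240 x 8 mm), on the axis of the foot wheel, midway across the plate, 42 mm behind its front edge. x axis to the rear of the stand (away from the robot at yaw 0), y to its left, z square to the plate. The stand is fixed. The plate tilts about a hinge 248 mm behind this point.
- foot_lift (a joint): How far the springs have lifted the plate's front off the foot's seat, rad: 0.06 when nobody presses, 0 when the foot is firmly seated. Pressing the wheel straight down takes about 4 N to start and 8 to 9 N to seat it fully (15 mm of travel); 12 to 15 N holds it well. Let go, it rises again. Each 5 N more sinks the foot a little (bubble 1 mm to the rear).
- wheel_head (a point): Foot wheel: black knurled round head, 36 mm in diameter, 11 to 42 mm above the plate, on a flange 56 mm in diameter whose upper face is 11 mm above the plate. This point: on its axis, 30 mm above the plate; z up. Pinch the head from above at any yaw; fingertips may push down on the flange. Clear for 55 mm all round once the hasp is open.
- bubble (a joint): Bubble (white, 16 mm long), m from the vial's middle: 0 centred, + to the rear (rear too high), - to the front (front too high, as while not pressed); ends at +-0.018. With the plate seated it starts on the + side. Turning the wheel clockwise seen from above raises the front (5 mm per rad): bubble moves 12 mm to the front per rad; 0.7 to 1.7 rad are needed. Settles in 2 s.
- vial_mid (a point): Top of the vial, at its middle: glass tube 80 mm long and 21 mm thick along the stand's x axis on the right rear part of the plate, between end blocks, with two black lines round it 23 mm apart; the bubble is centred when it is midway between them.
- hasp (a joint): Hinge of the steel hasp, rad: 0 when it lies over the wheel and on its catch, so that the wheel cannot be reached; grows as it swings up and over to the left; past about 1.3 it falls on by itself, to its stop at 2.7, where it lies folded back to the left, about level.
- hasp_hinge (a point): Middle of the hasp's hinge line, at the left side of the wheel (75 mm left of the wheel's axis, 10 mm above the plate). The hinge line runs along this point's x axis (front to rear of the stand).
- hasp_pin (a point): Middle of the grip pin on the free (right) end of the hasp: steel, 12 mm in diameter, 32 mm long along the hinge line (x axis); closed, 122 mm to the right of the hinge and 54 mm above it. The strap is 22 mm wide, its top 14 mm below the pin's middle. Pinch the pin over its two ends (32 mm) from above, astride the strap; it turns in the grip as the hasp swings.
- wheel: The foot wheel (head, flange and screw) as a body; origin on its axis in the plate's upper face. It is stiff to turn (0.15 N m) and stays where it is turned.
- scale: Kitchen scale, 195 x 155 x 24 mm, fixed on the plate, its front edge 58 mm behind the wheel's axis; origin at the centre of its underside.
- spice_jar: Bystander: spice jar, 45 mm in diameter, 106 mm tall, standing; origin at its foot. Leave it alone.
- probe: Bystander: hand thermometer 165 x 52 x 22 mm lying on the worktop; origin at its underside. Leave it alone.
- canister: Bystander: steel canister, 70 mm in diameter, 120 mm tall, standing; origin at its foot. Leave it alone.

How it is judged (in metres and radians):
On the way, in this order (a step that is already met when the one before it is completed fails the run):
1. the hasp is folded back to the left, off the wheel (value of joint hasp above 2 rad), for 0.2 s.
2. the wheel is pressed down and its foot is on the seat (value of joint foot_lift below 0.006 rad and contact force between the fingers and wheel above 4 N), for 0.2 s.
At the end, for the whole second after the job is handed in: The hasp is folded back (beyond 2.0 rad), the fingers press on the wheel (over 4 N), the foot is on its seat (plate lifted less than 0.006 rad), the bubble is within 3 mm of the middle of the vial, the plate is level within 0.006 rad, and the wheel is at rest (all of step 2 and value of joint hasp above 2 rad and value of joint bubble between -0.003 and 0.003 m and angle between plate_front's own z axis and vertical below 0.006 rad and linear speed of wheel below 0.01 m/s and angular speed of wheel below 0.1 rad/s); the arm keeps its last pose, push and grip.
It fails at once if the spice jar is moved more than 30 mm (distance of spice_jar from where it was at the start of the episode above 0.03 m).
It fails at once if the probe is moved more than 30 mm (distance of probe from where it was at the start of the episode above 0.03 m).
It fails at once if the canister is moved more than 30 mm (distance of canister from where it was at the start of the episode above 0.03 m).
It also fails if it takes over 54 s, if anything falls off the work surface, if the arm or the gripper's body presses on something with over 40 N, if the wrist force passes 120 N, or if a joint passes its speed limit or range.

## Working session

There is one attempt and no reset: what is moved stays moved. The work goes in short steps, Python scripts to look and compute and a shell command to move; the robot and the scene stay as the last step left them, time stands still between calls to the robot, and variables do not carry over. Pictures are saved under pics/ and viewed, and the job is handed in when it is done.

```bash
ls; mkdir -p pics; python3 - <<'E'
from station import r
import cv2
s=r.sense();print(s)
for c in("scene","top"):
    cv2.imwrite(f"pics/{c}0.png",r.capture(c)); m=r.camera_model(c); print(c,m)
E
```

```text
pics
{'time_s': 0.0, 'joints': array([-5.73193745e+01,  2.20896395e+01,  3.78487676e-01, -2.89950005e-02,
       -6.84085668e+01, -1.48167865e+01]), 'joint_velocities': array([ 0.01650361,  0.08469121,  0.06621845,  0.04354476, -0.01937357,
       -0.02574773]), 'effort': array([ 4.69152801e-04, -3.90664387e+01,  1.87402260e+01,  4.21988860e+00,
        1.09869184e-02, -1.76593398e-04]), 'tcp_pos': array([ 0.19157116, -0.59432272,  0.23846252]), 'ee_rot': array([[-9.51845426e-01, -3.06577477e-01, -7.32146217e-04],
       [-3.06578341e-01,  9.51843301e-01,  2.01274188e-03],
       [ 7.98271456e-05,  2.14027932e-03, -9.99997706e-01]]), 'wrist_force': array([0.27248322, 0.59147477, 0.71025575]), 'moment': array([-0.02130339,  0.03748312, -0.02483811]), 'gripper_width': 1.0013131196056972}
scene {'mtx': array([[393.49348732,   0.        , 321.37818704],
       [  0.        , 393.49348732, 196.6746135 ],
       [  0.        ,   0.        ,   1.        ]]), 'dist': array([-0.06370047,  0.        ,  0.        ,  0.        ,  0.        ]), 'R': array([[-0.55771586, -0.83000096, -0.00717082],
       [-0.49191552,  0.33747458, -0.80257711],
       [ 0.66855975, -0.44408254, -0.59650529]]), 't': array([0.50810125, 0.30566248, 0.75426002])}
top {'mtx': array([[481.27290982,   0.        , 317.09515523],
       [  0.        , 481.27290982, 197.77929199],
       [  0.        ,   0.        ,   1.        ]]), 'dist': array([-0.10353672,  0.        ,  0.        ,  0.        ,  0.        ]), 'R': array([[-0.01215899, -0.99958789, -0.02600419],
       [-0.98325652,  0.01668105, -0.18146175],
       [ 0.18182075,  0.0233624 , -0.98305413]]), 't': array([0.19362204, 0.6199221 , 1.02543622])}
```

View pics/scene0.png

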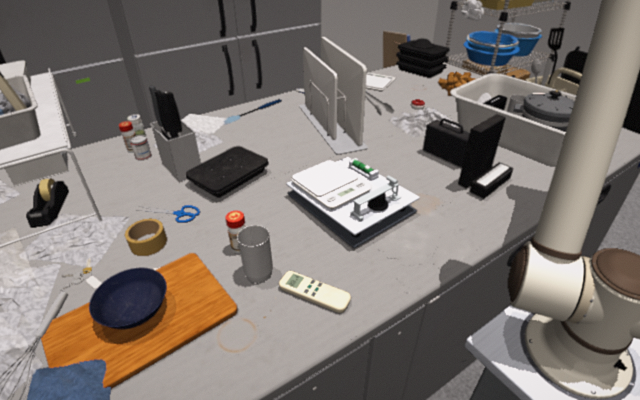

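View pics/top0.png

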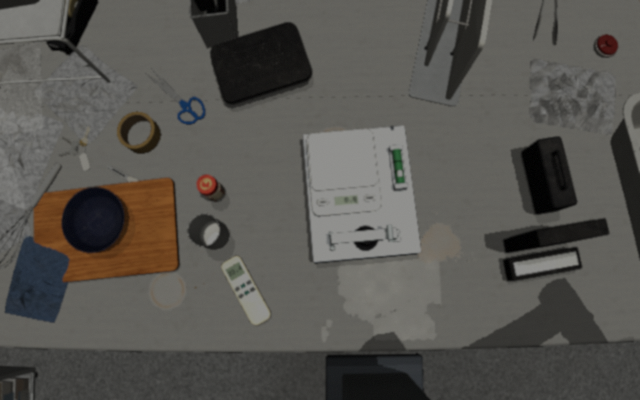

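```bash
cat > h.py <<'E'
from station import r
import cv2, numpy as np
def crop(c,name,x0,y0,x1,y1,k):
    im=r.capture(c); cv2.imwrite(f"pics/{name}.png",cv2.resize(im[y0:y1,x0:x1],None,fx=k,fy=k,interpolation=cv2.INTER_CUBIC)); return im
def proj(c,X):
    m=r.camera_model(c); return cv2.projectPoints(np.array(X,float).reshape(-1,3),cv2.Rodrigues(m['R'])[0],m['t'],m['mtx'],m['dist'])[0].reshape(-1,2)
def tri(ps,pt):
    P=[];u=[]
    for c,p in(("scene",ps),("top",pt)):
        m=r.camera_model(c); P.append(np.c_[m['R'],m['t']]); u.append(cv2.undistortPoints(np.array([[p]],float),m['mtx'],m['dist']).reshape(2,1))
    X=cv2.triangulatePoints(P[0],P[1],u[0],u[1]); return (X[:3]/X[3]).ravel()
E
python3 - <<'E'
from h import *
crop("scene","s1",275,140,435,250,5)
crop("top","t1",290,115,430,275,4)
for n in("hasp_pin","wheel_head","vial_mid","hasp_hinge","scale","plate_front"):
    for c in("scene","top"):
        for d in r.recognise(c,n)[:2]:
            R=np.array(d['rect'])*[640,400,640,400]; print(n,c,round(d['score'],2),R.round(1),((R[:2]+R[2:])/2).round(1))
print(r.sense()['time_s'])
E
```

```text
hasp_pin scene 0.9 [353.5 174.1 397.3 218.8] [375.4 196.4]
hasp_pin top 0.87 [326.4 224.5 396.  247.8] [361.2 236.2]
wheel_head scene 0.63 [285.3 157.  419.5 231.6] [352.4 194.3]
wheel_head scene 0.2 [352.5 175.1 399.9 217.6] [376.2 196.3]
wheel_head top 0.7 [355.9 223.7 379.8 250.9] [367.8 237.3]
vial_mid scene 0.76 [287.3 151.9 420.4 234.5] [353.9 193.2]
vial_mid top 0.59 [304.4 121.9 420.7 263.7] [362.5 192.8]
hasp_hinge scene 0.57 [284.  157.2 419.3 234.7] [351.6 195.9]
hasp_hinge scene 0.54 [285.9 156.2 418.6 233.6] [352.3 194.9]
hasp_hinge top 0.79 [302.9 127.7 421.4 260.2] [362.1 194. ]
hasp_hinge top 0.44 [223.3 254.6 272.4 322.3] [247.8 288.5]
scale scene 0.66 [290.  161.2 369.8 210.3] [329.9 185.8]
scale top 0.58 [306.8 128.7 380.5 214.3] [343.6 171.5]
plate_front scene 0.72 [283.6 156.3 418.3 234.7] [350.9 195.5]
plate_front top 0.61 [301.9 123.8 417.6 259.3] [359.7 191.5]
0.8
```

```bash
sleep 1
```

```text
(no output)
```

View pics/s1.png

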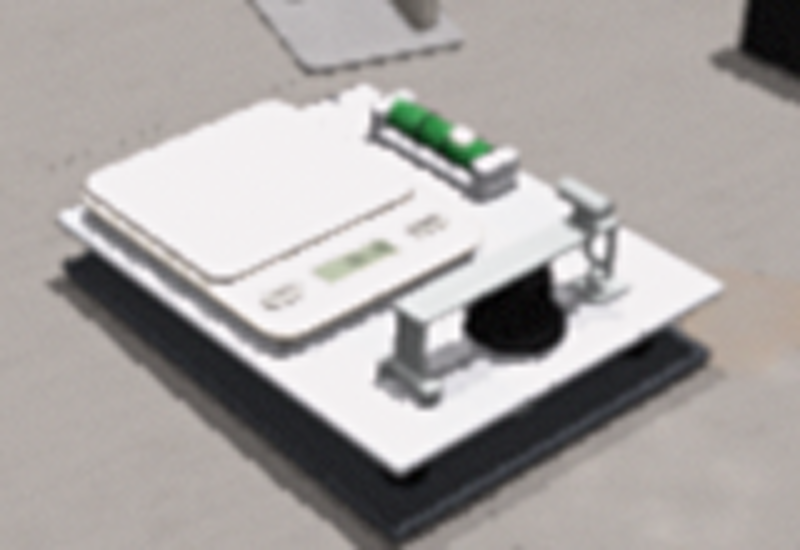

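View pics/t1.png

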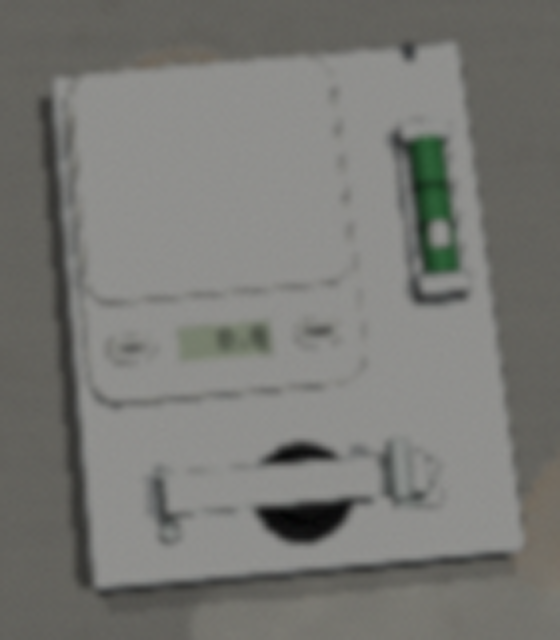

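```bash
cat > fit.py <<'E'
from h import *
from scipy.optimize import least_squares
from scipy.spatial.transform import Rotation as Ro
L=np.array([[-.042,.12,0],[-.042,-.12,0],[.258,-.12,0],[.258,.12,0],[0,-.047,.064]])
T=np.array([[313.75,262],[420.5,252.5],[404.3,125.7],[303.7,135],[390,231.5]])
S=np.array([[355,235],[419.4,197.6],[347,157],[287,183],[392.2,180]])
f=lambda p:Ro.from_euler('ZY',p[3:]).apply(L)+p[:3]
res=lambda p:np.r_[(proj("top",f(p))-T).ravel(),(proj("scene",f(p))-S).ravel()]
s=least_squares(res,[.55,-.05,.08,0.05,0],loss='soft_l1'); p=s.x
if __name__=="__main__":
    print(p.round(4),np.degrees(p[3:])); print(res(p).round(1).reshape(2,-1,2))
    R=Ro.from_euler('ZY',p[3:])
    for n,l in dict(pin=[0,-.047,.064],hinge=[0,.075,.01],head=[0,0,.03]).items(): print(n,(R.apply(l)+p[:3]).round(4))
    print("tri pin",tri(S[4],T[4]),[tri(S[i],T[i]).round(3) for i in range(4)])
    print("bubble",R.inv().apply(tri((275+462/5,140+132/5),(290+438/4,115+233/4))-p[:3]), R.inv().apply(tri((275+437/5,140+127/5),(290+432/4,115+185/4))-p[:3]))
E
python3 fit.py
python3 - <<'E'
from h import *
for c,n in(("scene","spice_jar"),("top","spice_jar"),("top","canister"),("top","probe")):
  d=r.outline_of(c,n)[:1]
  for q in d: print(c,n,q['score'],np.array(q['rect'])*[640,400,640,400])
for n in("hasp_pin",):
  for c in("scene","top"):
    for d in r.outline_of(c,n)[:1]: 
      im=r.capture(c); im[d['pixels']]=(0,0,255)
      cv2.imwrite(f"pics/o_{c}.png",cv2.resize(im[130:280,280:440],None,fx=4,fy=4))
E
```

```text
[0.5291 0.077  0.0533 0.074  0.0398] [4.23735789 2.28219378]
[[[ 0.1  0.3]
  [ 1.2 -0. ]
  [ 0.4 -0.1]
  [-0.5 -0.4]
  [ 0.3  1. ]]

 [[-0.6 -0.7]
  [ 0.2 -0.2]
  [ 0.3  0.1]
  [-1.4  0.5]
  [-0.7  0.8]]]
pin [0.5352 0.0304 0.1173]
hinge [0.524  0.1519 0.0633]
head [0.5303 0.0771 0.0833]
tri pin [0.53575157 0.02991119 0.11968073] [array([0.478, 0.193, 0.053]), array([ 0.496, -0.043,  0.056]), array([ 0.795, -0.022,  0.044]), array([0.775, 0.214, 0.046])]
bubble [ 0.13401129 -0.0881088   0.03258636] [ 0.16294489 -0.09177869  0.02228735]
scene spice_jar 0.75 [221.12  208.8   245.184 255.52 ]
top spice_jar 0.66 [196.992 176.48  226.432 201.4  ]
top canister 0.75 [185.728 214.4   229.824 245.4  ]
top probe 0.91 [222.976 254.68  269.888 322.68 ]
```

```bash
cat > g.py <<'E'
import sys
from h import *
from scipy.spatial.transform import Rotation as Ro
def goal(pos,yaw,quiet=0):
    """yaw: world angle (deg) of tool y, tool pointing down"""
    s=r.sense(); R=s['ee_rot']; a=np.radians(yaw); y=np.array([np.cos(a),np.sin(a),0]); z=np.array([0,0,-1.])
    G=np.c_[np.cross(y,z),y,z]
    d=R.T@(np.array(pos)-s['tcp_pos'])/.3; w=Ro.from_matrix(R.T@G).as_rotvec(degrees=True)/180
    print("t",round(s['time_s'],2),"pos",s['tcp_pos'].round(4),"F",s['wrist_force'].round(1),"M",s['moment'].round(2),"w",round(s['gripper_width'],3),"j",s['joints'].round(0))
    print("shift",d.round(4),"mm",(np.linalg.norm(d)*300).round(1),"turn",w.round(4),"deg",(np.linalg.norm(w)*180).round(1))
if __name__=="__main__": a=[float(v) for v in sys.argv[1:]]; goal(a[:3],a[3])
E
python3 g.py .535 .030 .2 184.2
python3 - <<'E'
from h import *
for n,l in (("canister",(208,230)),("spice_jar",(210,188))):
  m=r.camera_model("top"); u=cv2.undistortPoints(np.array([[l]],float),m['mtx'],m['dist']).ravel(); d=m['R'].T@np.r_[u,1]; C=-m['R'].T@m['t']; print(n,(C+d*((.1-C[2])/d[2])).round(3))
E
```

```text
t 1.2 pos [ 0.1918 -0.5948  0.2395] F [ 0.4 -0.3 -0.5] M [ 0.01 -0.08  0.01] w 1.002 j [-57.  22.   0.  -0. -68. -15.]
shift [-1.7279  1.6313  0.1318] mm 714.0 turn [ 0.      0.     -0.4241] deg 76.3
canister [0.548 0.421 0.1  ]
spice_jar [0.641 0.419 0.1  ]
```

View pics/o_top.png

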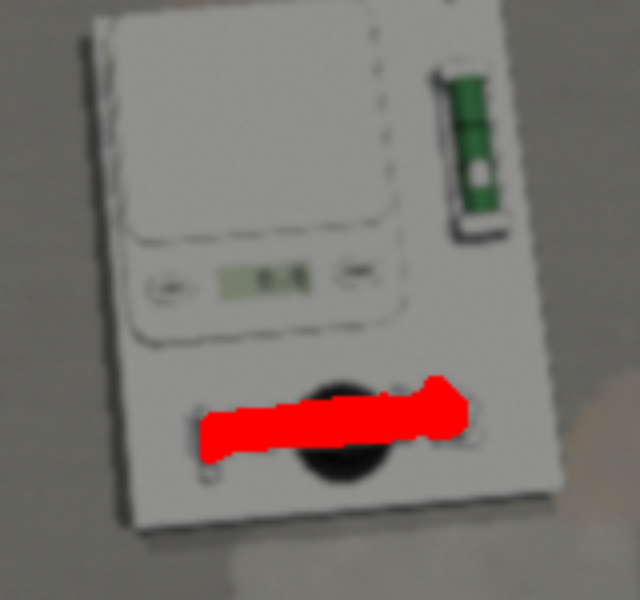

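```bash
python3 -m creep '[[1,-0.1,0.094,0,0,0,-0.03],[1,-0.2,0.188,0.01,0,0,-0.06],[1,-0.3,0.282,0.02,0,0,-0.09],[1,-0.4,0.376,0.03,0,0,-0.12],[1,-0.5,0.47,0.04,0,0,-0.15]]'; python3 g.py .535 .030 .2 184.2
```

```text
time_s: 1.62
tcp_pos: [0.2917, -0.413, 0.2275]
ee_rot: [[-0.706, -0.708, 0.0], [-0.708, 0.706, -0.0], [-0.0, -0.0, -1.0]]
wrist_force: [1.2, -0.1, 0.0]
gripper_width: 1.001
t 1.62 pos [ 0.2917 -0.413   0.2275] F [ 1.2 -0.1  0. ] M [ 0.05 -0.07  0.01] w 1.001 j [-36.  11. -17.   0. -62.  -9.]
shift [-1.6185  0.4682  0.0916] mm 506.2 turn [-1.000e-04 -1.000e-04 -2.728e-01] deg 49.1
```

```bash
python3 -m creep '[[1,-0.13,0.038,0,0,0,-0.03],[1,-0.26,0.076,0.01,0,0,-0.06],[1,-0.39,0.114,0.02,0,0,-0.09],[1,-0.52,0.152,0.03,0,0,-0.12],[1,-0.65,0.19,0.04,0,0,-0.15]]'; python3 g.py .535 .030 .18 184.2
```

```text
time_s: 2.03
tcp_pos: [0.3896, -0.2329, 0.2159]
ee_rot: [[-0.303, -0.953, 0.002], [-0.953, 0.303, -0.001], [0.0, -0.002, -1.0]]
wrist_force: [1.6, -0.5, 0.2]
gripper_width: 1.0
t 2.03 pos [ 0.3896 -0.2329  0.2159] F [ 1.6 -0.5  0.2] M [-0.04  0.01  0.04] w 1.0 j [-10.   6. -25.   0. -59.  -7.]
shift [-0.982  -0.1962  0.1198] mm 302.6 turn [-0.0005 -0.0002 -0.1213] deg 21.8
```

```bash
python3 -m creep '[[1,-0.13,-0.026,0.01,0,0,-0.03],[1,-0.26,-0.052,0.02,0,0,-0.06],[1,-0.39,-0.078,0.04,0,0,-0.09],[1,-0.52,-0.104,0.06,0,0,-0.12],[1,-0.65,-0.13,0.08,0,0,-0.1213]]' >/dev/null; python3 g.py .535 .030 .18 184.2
```

```text
t 2.45 pos [ 0.4866 -0.0568  0.1922] F [ 0.2 -0.5  0. ] M [-0.1   0.02 -0.03] w 0.999 j [ 12.  11. -22.   0. -56.  -8.]
shift [-0.2762 -0.1831  0.041 ] mm 100.2 turn [-0.0009 -0.0003  0.0013] deg 0.3
```

```bash
python3 -m creep '[[1,-0.09,-0.06,0.013,0,0,0],[1,-0.18,-0.12,0.026,0,0,0],[1,-0.276,-0.183,0.04,0,0,0.001],[1,-0.276,-0.183,0.04,0,0,0.001],[1,-0.276,-0.183,0.04,0,0,0.001]]' >/dev/null; python3 g.py .535 .030 .117 184.2; python3 - <<'E'
from h import *
crop("scene","s2",275,100,435,230,5)
crop("top","t2",290,165,450,275,5)
E
```

```text
t 2.87 pos [0.5354 0.0314 0.1797] F [-1.  -0.2 -0.2] M [ 0.03  0.15 -0.02] w 0.999 j [ 21.  16. -17.   0. -56. -16.]
shift [0.0044 0.0022 0.2091] mm 62.7 turn [-0.0006 -0.0003  0.0011] deg 0.2
```

```bash
sleep 1
```

```text
(no output)
```

View pics/s2.png

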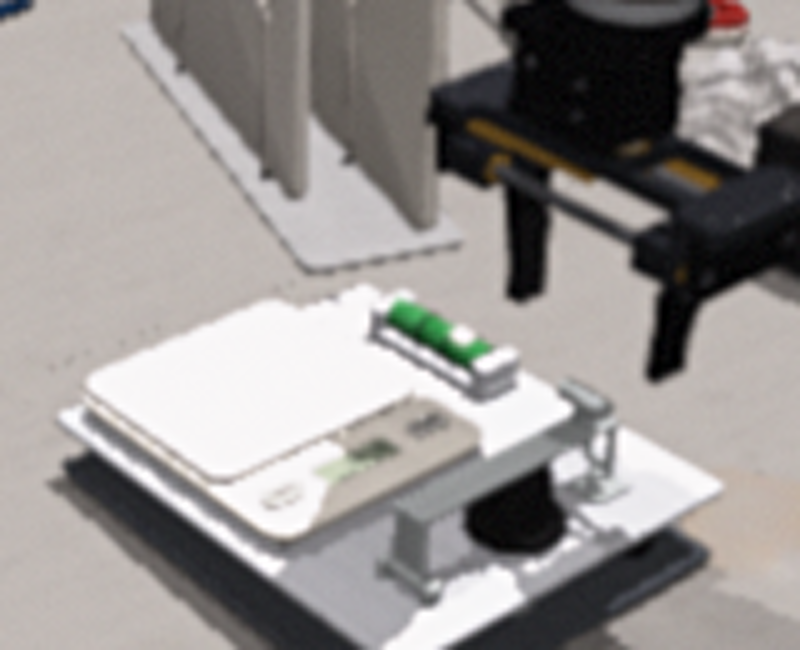

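View pics/t2.png

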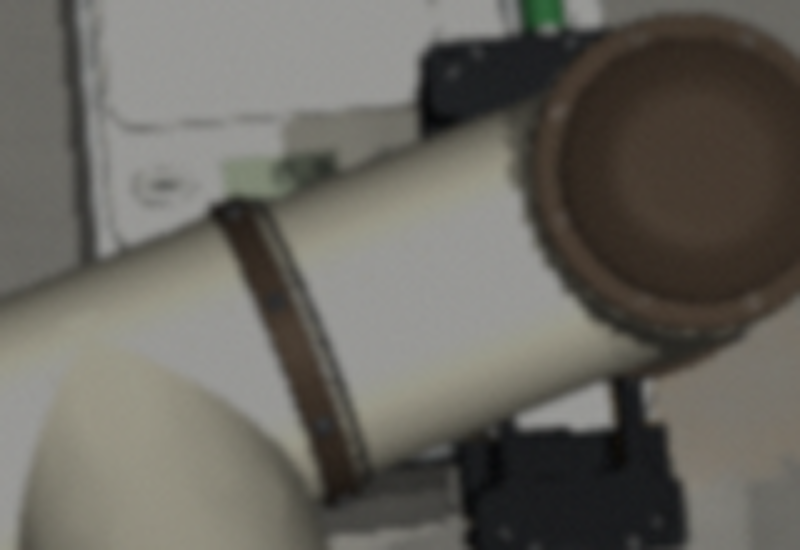

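```bash
python3 -m creep '[[1,0.004,0.002,0.07,0,0,0],[1,0.004,0.002,0.14,0,0,0],[1,0.004,0.002,0.18,0,0,0],[1,0.004,0.002,0.205,0,0,0],[1,0.004,0.002,0.205,0,0,0]]' >/dev/null; python3 g.py .535 .030 .117 184.2;python3 -m creep '[[0.45,0,0,0,0,0,0],[0.45,0,0,0,0,0,0],[0.45,0,0,0,0,0,0],[0.3,0,0,0,0,0,0],[0.3,0,0,0,0,0,0]]' >/dev/null; python3 g.py .535 .030 .117 184.2; python3 - <<'E'
from h import *
crop("scene","s3",335,140,435,210,8)
E
```

```text
t 3.38 pos [0.5329 0.0272 0.1175] F [-0.3 -0.5  0.4] M [-0.01  0.08  0.02] w 0.998 j [ 20.  20. -22.   0. -48. -16.]
shift [-0.0089 -0.0076  0.0016] mm 3.6 turn [ 0.0003 -0.0005 -0.0003] deg 0.1
t 3.8 pos [0.5333 0.0273 0.1182] F [-0.7 -0.9  0.7] M [0.02 0.08 0.01] w 0.707 j [ 20.  20. -22.   0. -48. -16.]
shift [-0.0087 -0.0064  0.0039] mm 3.4 turn [-0.0002 -0.0004 -0.0003] deg 0.1
```

View pics/s3.png

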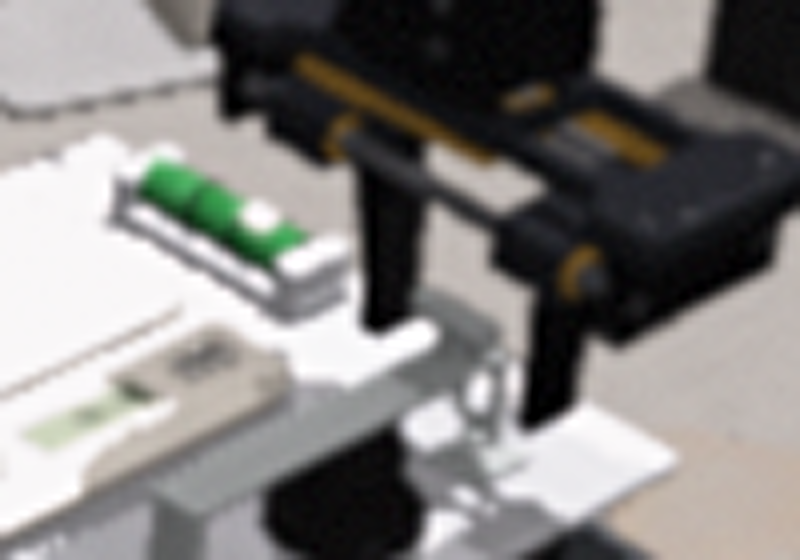

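```bash
python3 -m creep '[[0.5,-0.009,-0.006,0.003,0,0,0],[0.4,-0.009,-0.006,0.003,0,0,0],[0.3,-0.009,-0.006,0.003,0,0,0],[0.3,-0.009,-0.006,0.003,0,0,0],[0.3,-0.009,-0.006,0.003,0,0,0]]' >/dev/null; python3 g.py .535 .030 .117 184.2;python3 -m creep '[[0.2,0,0,0,0,0,0],[0.2,0,0,0,0,0,0],[0.2,0,0,0,0,0,0],[0.2,0,0,0,0,0,0],[0.2,0,0,0,0,0,0]]' >/dev/null; python3 g.py .535 .030 .117 184.2; python3 - <<'E'
from h import *
crop("scene","s4",335,140,435,210,8)
E
```

```text
t 4.27 pos [0.536  0.0306 0.1175] F [ 3.7  0.1 -1.8] M [ 0.22 -0.68  0.  ] w 0.358 j [ 21.  21. -22.   0. -48. -17.]
shift [0.0016 0.0035 0.0016] mm 1.3 turn [-0.001  -0.0003 -0.    ] deg 0.2
t 4.68 pos [0.5361 0.0305 0.1174] F [ 1.7 -0.2 -0.5] M [ 0.07 -0.26  0.02] w 0.357 j [ 21.  21. -22.   0. -48. -17.]
shift [0.0015 0.0037 0.0015] mm 1.3 turn [-0.001  -0.0003 -0.0001] deg 0.2
```

View pics/s4.png

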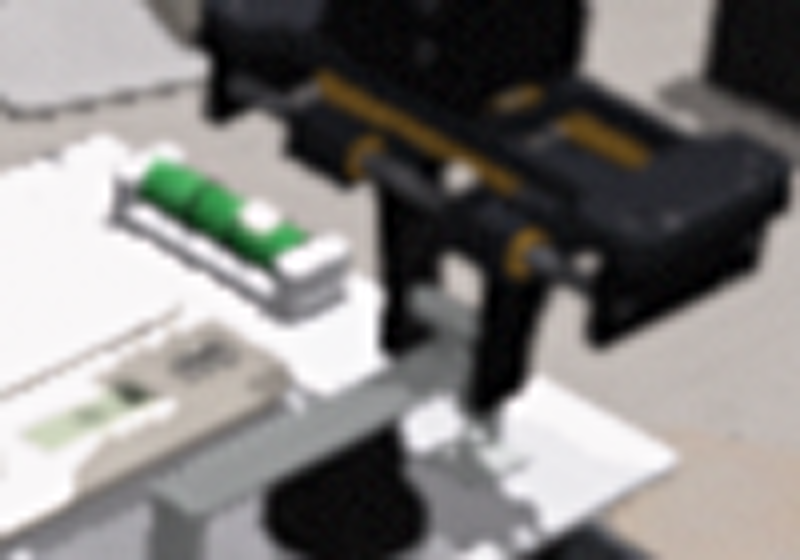

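```bash
python3 -m creep '[[0.2,-0.022,0,-0.042,0,0,0],[0.2,-0.042,0,-0.075,0,0,0],[0.2,-0.076,0,-0.118,0,0,0],[0.2,-0.121,0,-0.161,0,0,0],[0.2,-0.121,0,-0.161,0,0,0]]' >/dev/null; python3 g.py .535 .030 .117 184.2;python3 - <<'E'
from h import *
crop("scene","s5",335,120,435,210,8)
E
```

```text
t 5.15 pos [0.5351 0.0694 0.1682] F [ 5.7  1.8 -3.7] M [ 0.36 -1.36 -0.04] w 0.357 j [ 25.  17. -18.   0. -54. -20.]
shift [0.1313 0.0117 0.1704] mm 64.6 turn [-0.003   0.0005  0.0006] deg 0.6
```

View pics/s5.png

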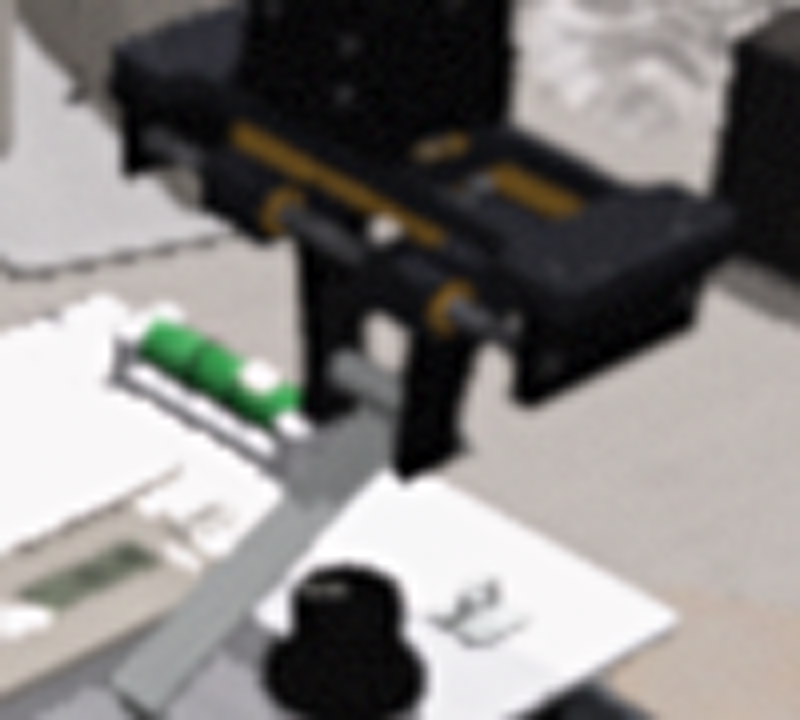

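```bash
python3 -m creep '[[0.2,-0.089,0,-0.054,0,0,0],[0.2,-0.199,0,-0.089,0,0,0],[0.2,-0.315,0,-0.094,0,0,0],[0.2,-0.392,0,-0.080,0,0,0],[0.2,-0.465,0,-0.054,0,0,0]]' >/dev/null; python3 g.py .524 .208 .184 184.2;python3 - <<'E'
from h import *
crop("scene","s6",315,100,415,220,6)
E
```

```text
t 5.62 pos [0.5253 0.2094 0.1844] F [ 8.5 -3.8 -4.9] M [-1.04 -2.05  0.03] w 0.357 j [ 38.  19. -13.   0. -57. -34.]
shift [0.0042 0.0047 0.0013] mm 1.9 turn [-0.0038  0.0004  0.0009] deg 0.7
```

View pics/s6.png

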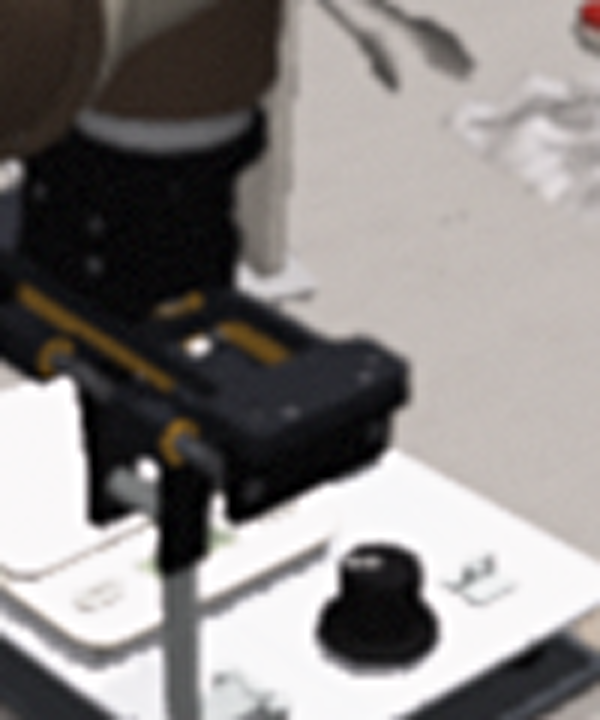

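```bash
python3 -m creep '[[0.2,-0.067,0.003,0.039,0,0,0],[0.2,-0.137,0.005,0.1,0,0,0],[0.2,-0.197,0.005,0.181,0,0,0],[0.2,-0.197,0.005,0.181,0,0,0],[0.6,-0.197,0.005,0.181,0,0,0]]' >/dev/null; python3 g.py .524 .268 .130 184.2; python3 -m creep '[[1,0,0,0,0,0,0],[1,0,0,0,0,0,0],[1,0,0,0,0,0,0],[1,0,0,0,0,0,0],[1,0,0,0,0,0,0]]' >/dev/null; python3 g.py .528 .0775 .2 184.2; python3 - <<'E'
from h import *
crop("scene","s7",235,120,415,260,4)
E
```

```text
t 6.08 pos [0.5185 0.2708 0.1265] F [-0.2 -0.1  0.8] M [ 0.01  0.13 -0.02] w 0.386 j [ 44.  24. -14.   0. -51. -39.]
shift [ 0.0109 -0.0177 -0.0115] mm 7.1 turn [-0.0023 -0.0004  0.0018] deg 0.5
t 6.5 pos [0.5185 0.2706 0.1271] F [-0.2  0.1 -0.9] M [0.02 0.12 0.03] w 0.723 j [ 44.  24. -14.   0. -51. -39.]
shift [ 0.6445  0.0169 -0.2425] mm 206.6 turn [-0.0025 -0.0002  0.0017] deg 0.5
```

View pics/s7.png

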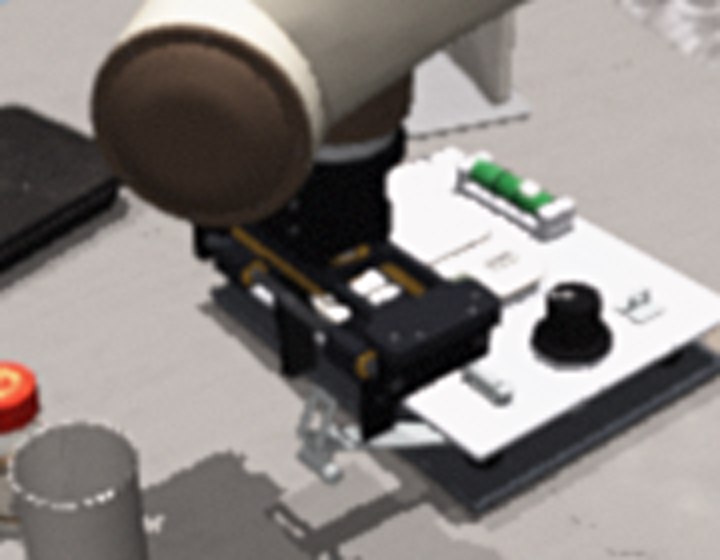

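```bash
python3 -m creep '[[1,0.05,0.017,-0.12,0,0,0],[1,0.15,0.017,-0.24,0,0,0],[1,0.28,0.017,-0.24,0,0,0.001],[1,0.41,0.017,-0.24,0,0,0.001],[1,0.54,0.017,-0.24,0,0,0.001]]' >/dev/null; python3 g.py .53 .077 .2 184.2; python3 - <<'E'
from h import *
from fit import p,Ro
crop("scene","s8",235,120,435,260,4)
R=Ro.from_euler('ZY',p[3:])
P=proj("scene",[R.apply(l)+p[:3] for l in([0,0,.042],[0,0,.011],[0,0,0])]); print(P.round(1),((P-[235,120])*4).round(0))
E
```

```text
t 6.97 pos [0.5255 0.1075 0.2005] F [ 0.1  0.6 -0.8] M [0.04 0.09 0.03] w 0.994 j [ 29.  15. -16.   0. -59. -25.]
shift [ 0.1024 -0.0072  0.0016] mm 30.8 turn [-0.0032  0.0001  0.0009] deg 0.6
[[378.2 194.4]
 [377.7 204.1]
 [377.4 207.4]] [[573. 298.]
 [571. 336.]
 [570. 350.]]
```

View pics/s8.png

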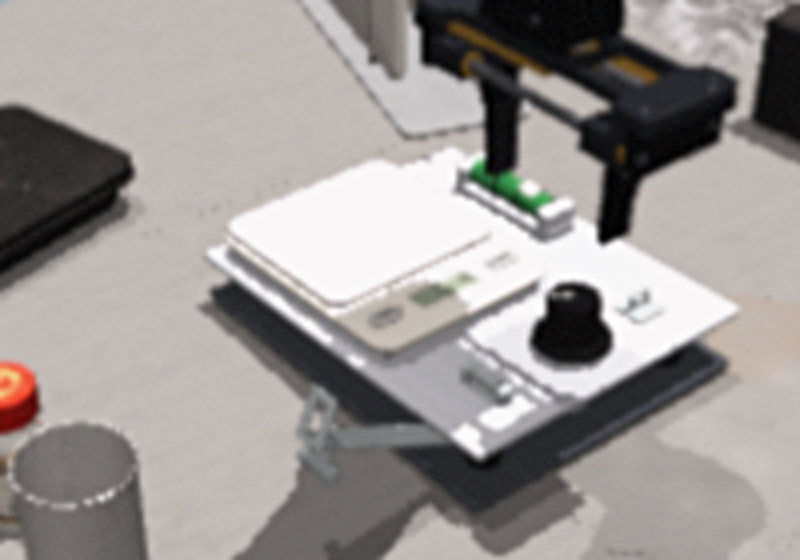

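```bash
python3 -m creep '[[0.7,0.102,-0.012,0.06,0.003,0,0.001],[0.6,0.102,-0.012,0.13,0.003,0,0.001],[0.55,0.102,-0.012,0.2,0.003,0,0.001],[0.55,0.102,-0.012,0.3,0.003,0,0.001],[0.55,0.102,-0.012,0.333,0.003,0,0.001]]' >/dev/null; python3 g.py .5305 .077 .09 184.2; python3 -m creep '[[0.55,0,0,0,0,0,0],[0.55,0,0,0,0,0,0]]' >/dev/null; python3 g.py .5305 .077 .09 184.2; python3 - <<'E'
from h import *
crop("scene","s9",325,130,425,230,6)
E
```

```text
t 7.43 pos [0.5285 0.0703 0.0968] F [-0.8 -0.8 -0.3] M [-0.03  0.25 -0.02] w 0.702 j [ 25.  22. -24.   1. -44. -22.]
shift [-0.0219 -0.0078  0.0228] mm 9.8 turn [-0.0031 -0.001  -0.0024] deg 0.7
t 7.6 pos [0.5282 0.0701 0.0966] F [-0.4  0.1  0.6] M [-0.01  0.09 -0.04] w 0.587 j [ 25.  22. -24.   1. -44. -22.]
shift [-0.0225 -0.0089  0.022 ] mm 9.8 turn [-0.0026 -0.0012 -0.0024] deg 0.7
```

View pics/s9.png

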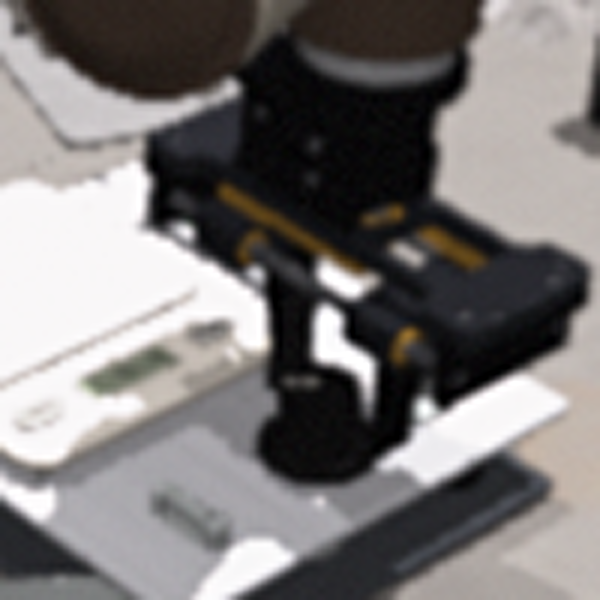

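```bash
python3 -m creep '[[0.5,-0.0225,-0.009,0,-0.003,-0.001,-0.002],[0.49,-0.0225,-0.009,0,-0.003,-0.001,-0.002],[0.49,-0.0225,-0.009,0.02,-0.003,-0.001,-0.002]]' >/dev/null; python3 g.py .5305 .077 .09 184.2;  python3 - <<'E'
from h import *
crop("scene","s10",325,130,425,230,6)
crop("top","t10",290,100,450,220,5)
E
```

```text
t 7.9 pos [0.5335 0.0787 0.0939] F [-0.4 -0.7  0.2] M [0.03 0.08 0.01] w 0.5 j [ 26.  22. -23.   0. -44. -21.]
shift [0.0051 0.0105 0.0129] mm 5.2 turn [-0.0022  0.0006  0.0001] deg 0.4
```

View pics/s10.png

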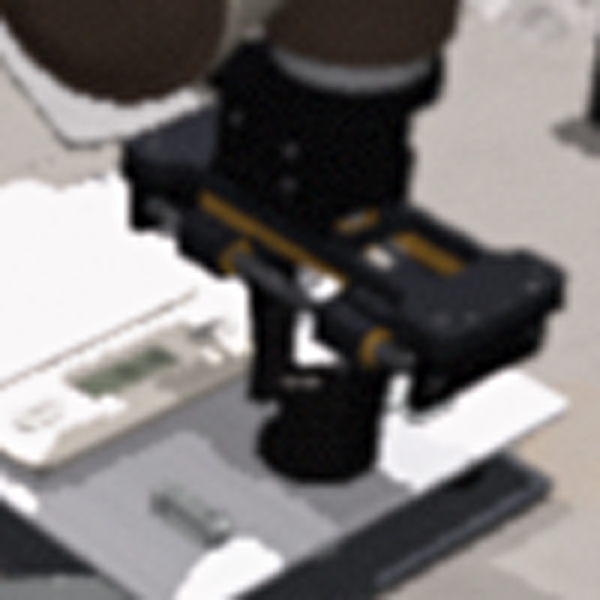

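View pics/t10.png

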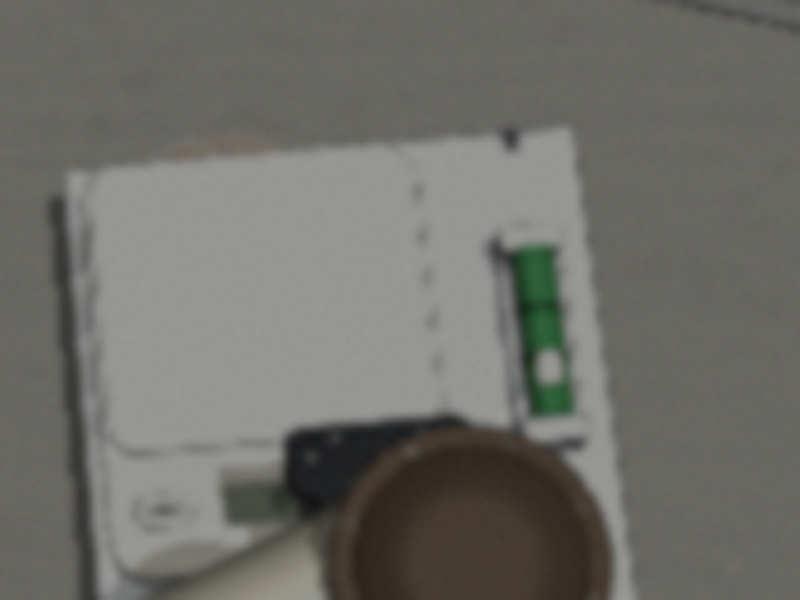

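```bash
python3 -m creep '[[0.48,0.005,0.01,0.01,0,0,0],[0.48,0.005,0.01,0.03,-0.002,0,0],[0.48,0.005,0.01,0.04,-0.002,0,0],[0.48,0.005,0.01,0.045,-0.002,0,0]]' >/dev/null; python3 g.py .5305 .077 .066 184.2
```

```text
t 8.33 pos [0.5276 0.0757 0.0775] F [-3.7  1.2  4.4] M [0.24 0.96 0.03] w 0.483 j [ 26.  24. -24.  -0. -43. -21.]
shift [-0.0037 -0.0103  0.0382] mm 11.9 turn [ 0.0023 -0.0001 -0.0003] deg 0.4
```

```bash
python3 -m creep '[[0.48,-0.002,-0.004,0.01,0.002,0,0],[0.48,-0.002,-0.004,0.02,0.002,0,0],[0.48,-0.002,-0.004,0.03,0.002,0,0],[0.48,-0.002,-0.004,0.035,0.002,0,0]]' >/dev/null; python3 g.py .5305 .077 .066 184.2
```

```text
t 8.67 pos [0.5277 0.0757 0.0689] F [-11.5  -0.9  26.5] M [0.03 3.09 0.05] w 0.478 j [ 26.  24. -25.   0. -41. -21.]
shift [-0.0036 -0.0096  0.0097] mm 4.2 turn [ 0.0011 -0.0007  0.0001] deg 0.2
```

```bash
python3 - <<'E'
from h import *
crop("scene","s11",325,130,425,230,6)
crop("top","t11",290,100,450,220,5)
E
```

```text
(no output)
```

View pics/s11.png

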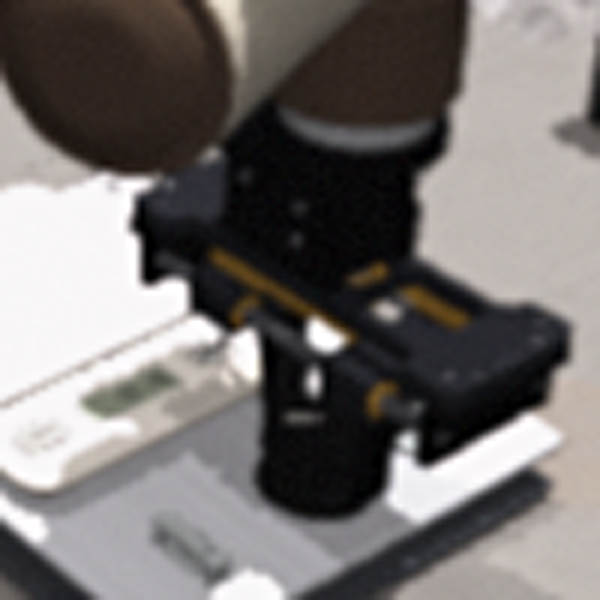

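View pics/t11.png

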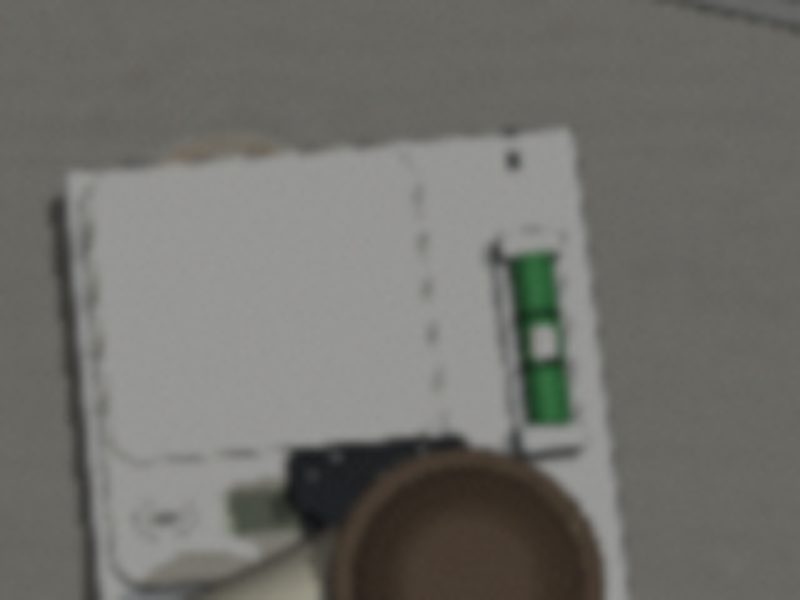

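```bash
python3 -m creep '[[0.3,0,0,0.004,0,0,0],[0.3,0,0,0.004,0,0,0],[0.3,0,0,0.004,0,0,0],[0.3,0,0,0.004,0,0,0],[0.3,0,0,0.004,0,0,0]]' >/dev/null; python3 g.py .5305 .077 .066 184.2
```

```text
t 9.18 pos [0.5292 0.076  0.0704] F [-3.4  0.1 12.3] M [-0.09  0.72  0.  ] w 0.407 j [ 26.  24. -25.   0. -41. -21.]
shift [-0.0031 -0.0044  0.0146] mm 4.7 turn [-0.0004 -0.0005  0.0005] deg 0.1
```

```bash
for i in 1 2 3; do python3 -m creep '[[0.3,0,0,0.004,0,0,0],[0.3,0,0,0.004,0,0,0],[0.3,0,0,0.004,0,0,0],[0.3,0,0,0.004,0,0,0],[0.3,0,0,0.004,0,0,0]]' >/dev/null; python3 g.py .5305 .077 .066 184.2; done; python3 - <<'E'
from h import *
crop("scene","s12",275,130,435,230,5)
crop("top","t12",290,100,450,220,5)
E
```

```text
t 9.6 pos [0.5293 0.0759 0.0706] F [-4.9 -0.6 11.4] M [0.05 1.29 0.07] w 0.408 j [ 26.  24. -25.   0. -41. -21.]
shift [-0.0035 -0.0043  0.0152] mm 4.9 turn [-0.0006 -0.0006  0.0007] deg 0.2
t 10.02 pos [0.5293 0.0758 0.0706] F [-3.9  0.8 10.9] M [0.16 1.25 0.04] w 0.413 j [ 26.  24. -25.   0. -41. -21.]
shift [-0.0037 -0.0044  0.0153] mm 4.9 turn [-0.0007 -0.0007  0.0009] deg 0.2
t 10.43 pos [0.5293 0.0758 0.0706] F [-4.6 -0.1 10.7] M [ 0.23  1.27 -0.  ] w 0.405 j [ 26.  24. -25.   0. -41. -21.]
shift [-0.0038 -0.0044  0.0153] mm 4.9 turn [-0.0009 -0.0007  0.0011] deg 0.3
```

View pics/t12.png

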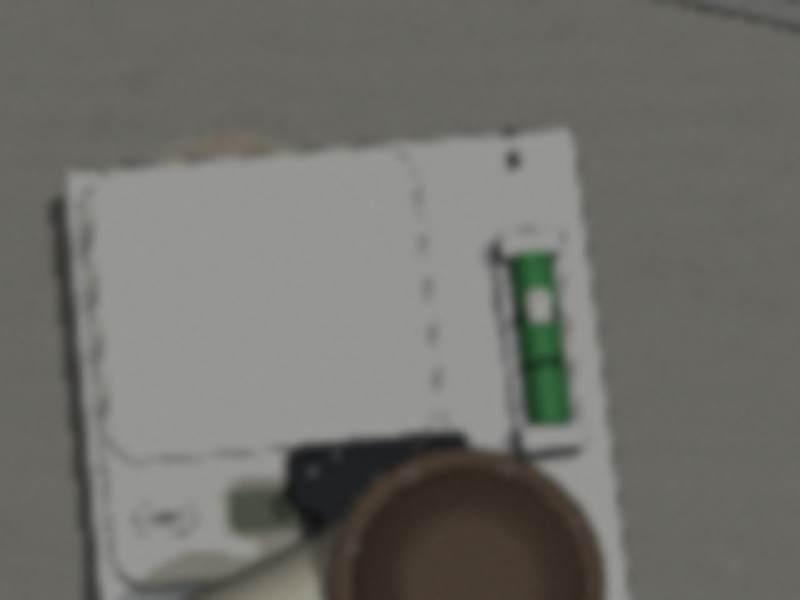

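View pics/s12.png

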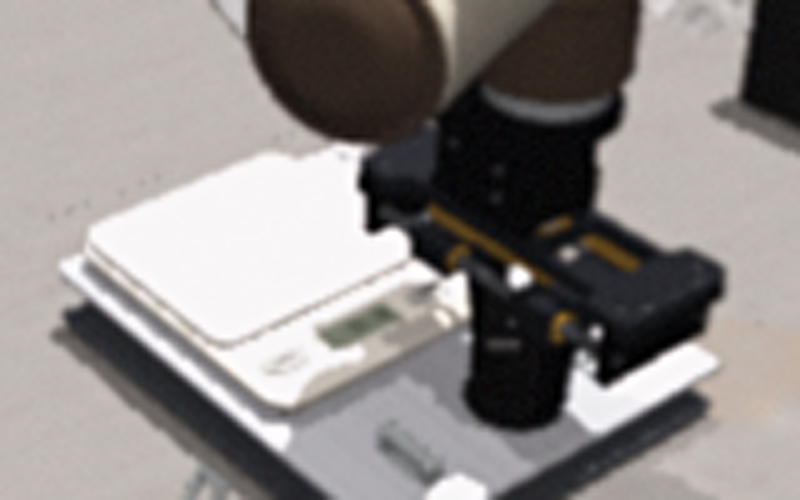

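```bash
python3 -m creep '[[0.3,-0.001,0,0.003,0,0,0.03],[0.3,-0.001,0,0.001,0,0,0.06],[0.3,-0.001,0,-0.001,0,0,0.09],[0.3,-0.001,0,-0.003,0,0,0.12],[0.3,-0.001,0,-0.004,0,0,0.15]]' >/dev/null; python3 g.py .5305 .077 .066 157
```

```text
t 10.95 pos [0.5285 0.0759 0.0727] F [-5.8  1.4 10.2] M [0.67 1.82 0.23] w 0.407 j [ 26.  24. -25.   0. -42. -49.]
shift [-0.0059 -0.0047  0.0224] mm 7.1 turn [-0.0008 -0.0006  0.0011] deg 0.3
```

```bash
python3 -m creep '[[0.3,-0.001,0,0.004,0,0,0.03],[0.3,-0.001,0,0.003,0,0,0.06],[0.3,-0.001,0,0.001,0,0,0.09],[0.3,-0.001,0,-0.001,0,0,0.12],[0.3,-0.001,0,-0.002,0,0,0.15]]' >/dev/null; python3 g.py .5305 .077 .066 130; for i in 1 2 3 4; do python3 -m creep '[[0.3,0,0,0.004,0,0,0],[0.3,0,0,0.004,0,0,0],[0.3,0,0,0.004,0,0,0],[0.3,0,0,0.004,0,0,0],[0.3,0,0,0.004,0,0,0]]' >/dev/null; python3 g.py .5305 .077 .066 130; done; python3 - <<'E'
from h import *
crop("scene","s13",275,130,435,230,5)
crop("top","t13",375,140,425,200,10)
E
```

```text
t 11.37 pos [0.528  0.0765 0.0747] F [-6.9  3.3 13.9] M [1.18 2.31 0.26] w 0.406 j [ 26.  24. -24.   0. -42. -76.]
shift [-0.0075 -0.0038  0.0291] mm 9.1 turn [-0.0009 -0.0004  0.0001] deg 0.2
t 11.78 pos [0.528  0.0766 0.0749] F [-3.8  1.4 11.5] M [0.75 1.68 0.02] w 0.401 j [ 26.  24. -24.   0. -42. -76.]
shift [-0.0073 -0.0042  0.0298] mm 9.3 turn [-0.0009 -0.0003  0.0001] deg 0.2
t 12.2 pos [0.528  0.0766 0.075 ] F [-4.7 -0.  10.8] M [0.57 1.6  0.02] w 0.409 j [ 26.  24. -24.   0. -42. -76.]
shift [-0.0072 -0.0044  0.0301] mm 9.4 turn [-0.0009 -0.0001  0.0001] deg 0.2
t 12.62 pos [0.528  0.0767 0.075 ] F [-3.9  0.4 10.9] M [0.57 1.49 0.03] w 0.401 j [ 26.  24. -24.   0. -42. -76.]
shift [-0.0071 -0.0045  0.0302] mm 9.4 turn [-0.0009 -0.      0.0001] deg 0.2
t 13.03 pos [0.528  0.0766 0.0751] F [-3.4 -0.2 10.2] M [ 0.66  1.48 -0.11] w 0.408 j [ 26.  24. -24.   0. -42. -76.]
shift [-0.0072 -0.0044  0.0303] mm 9.4 turn [-0.001   0.      0.0001] deg 0.2
```

View pics/t13.png

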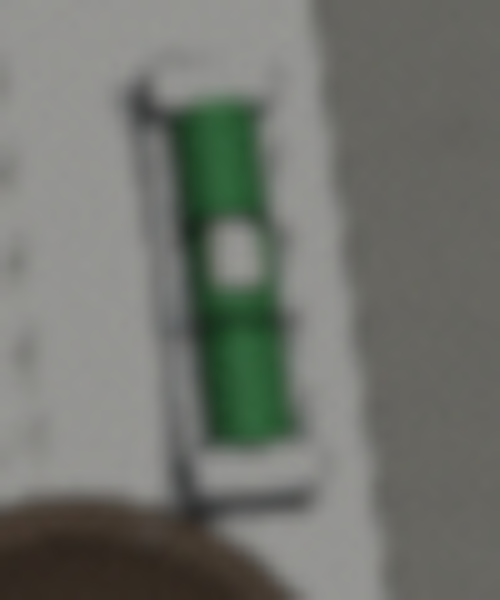

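View pics/s13.png

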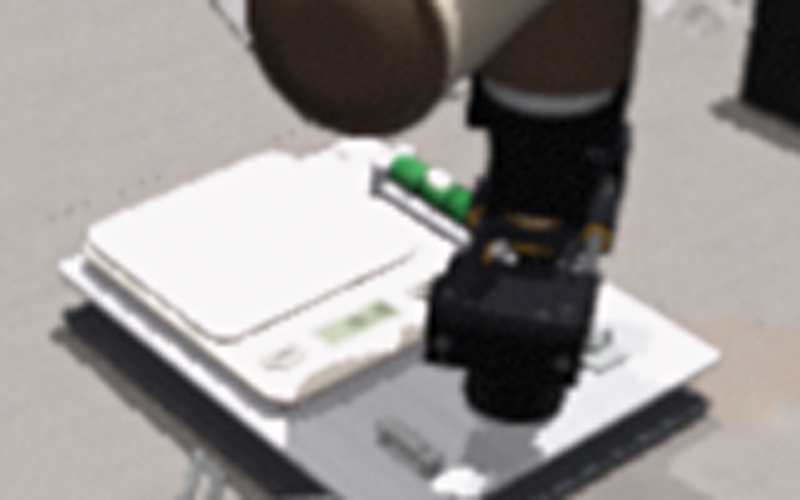

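```bash
python3 -m creep '[[0.3,0,0,0.004,0,0,0.03],[0.3,0,0,0.003,0,0,0.06],[0.3,0,0,0.001,0,0,0.09],[0.3,0,0,0,0,0,0.106],[0.3,0,0,0,0,0,0.106]]' >/dev/null; python3 g.py .5305 .077 .066 111; for i in 1 2 3 4 5; do python3 -m creep '[[0.3,0,0,0.005,0,0,0],[0.3,0,0,0.005,0,0,0],[0.3,0,0,0.005,0,0,0],[0.3,0,0,0.005,0,0,0],[0.3,0,0,0.005,0,0,0]]' >/dev/null; python3 g.py .5305 .077 .066 111; done; python3 - <<'E'
from h import *
crop("scene","s14",235,110,435,260,4)
crop("top","t14",375,140,425,200,10)
E
```

```text
t 13.55 pos [0.528  0.077  0.0765] F [-4.2  1.3 12.2] M [ 0.79  1.61 -0.01] w 0.404 j [ 26.  23. -24.   0. -42. -95.]
shift [-0.0077 -0.003   0.0351] mm 10.8 turn [-0.0008  0.0006 -0.0007] deg 0.2
t 13.97 pos [0.528  0.0772 0.0765] F [-4.4  0.5 12. ] M [0.69 1.61 0.04] w 0.404 j [ 26.  23. -24.   0. -42. -95.]
shift [-0.0076 -0.0034  0.0349] mm 10.8 turn [-0.0008  0.0008 -0.0007] deg 0.2
t 14.38 pos [0.528  0.0772 0.0765] F [-4.8  0.2 13.4] M [ 0.52  1.61 -0.08] w 0.408 j [ 26.  23. -24.   0. -42. -95.]
shift [-0.0075 -0.0035  0.035 ] mm 10.8 turn [-0.0008  0.0009 -0.0006] deg 0.3
t 14.8 pos [0.528  0.0772 0.0764] F [-4.7  0.4 12.8] M [0.57 1.57 0.02] w 0.405 j [ 26.  23. -24.   0. -42. -95.]
shift [-0.0075 -0.0035  0.0348] mm 10.7 turn [-0.0009  0.0011 -0.0006] deg 0.3
t 15.22 pos [0.528  0.0772 0.0764] F [-5.6  0.5 12.7] M [ 0.54  1.62 -0.07] w 0.404 j [ 26.  23. -25.   0. -42. -95.]
shift [-0.0074 -0.0036  0.0348] mm 10.7 turn [-0.0009  0.0012 -0.0006] deg 0.3
t 15.63 pos [0.528  0.0772 0.0764] F [-5.1  1.  13.3] M [ 0.56  1.52 -0.03] w 0.403 j [ 26.  23. -25.   0. -42. -95.]
shift [-0.0075 -0.0035  0.0348] mm 10.7 turn [-0.0009  0.0013 -0.0006] deg 0.3
```

View pics/t14.png

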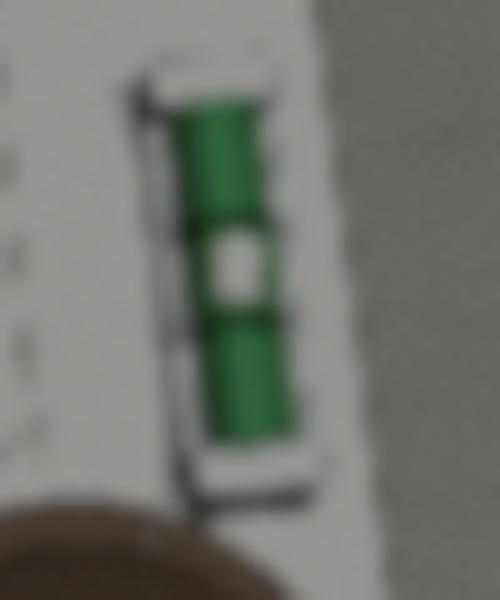

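View pics/s14.png

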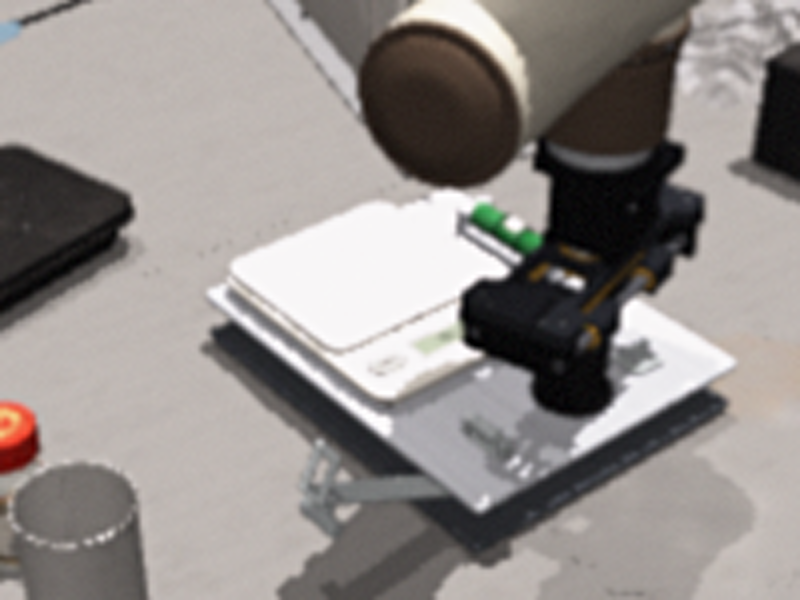

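```bash
python3 - <<'E'
from h import *
from scipy.ndimage import map_coordinates as mc
im=np.mean([r.capture("top").astype(float) for _ in range(3)],0)
t=np.linspace(0,1,70)[:,None]; a=np.array([375+21.5,140+9.0]); b=np.array([375+25.2,140+44.8])
o=np.linspace(-2,2,9)
P=a+(b-a)*t
for ch,nm in((2,"red"),(1,"green")):
    v=np.mean([mc(im[:,:,ch],[P[:,1],P[:,0]+d],order=1) for d in (o if ch==2 else o[[0,8]]*1.5)],0)
    print(nm,[(round(y,1),int(x)) for y,x in zip(P[:,1],v)][::1])
E
python3 g.py .5305 .077 .066 111
```

```text
red [(np.float64(149.0), 116), (np.float64(149.5), 96), (np.float64(150.0), 76), (np.float64(150.6), 61), (np.float64(151.1), 49), (np.float64(151.6), 45), (np.float64(152.1), 43), (np.float64(152.6), 43), (np.float64(153.2), 44), (np.float64(153.7), 44), (np.float64(154.2), 44), (np.float64(154.7), 45), (np.float64(155.2), 45), (np.float64(155.7), 45), (np.float64(156.3), 45), (np.float64(156.8), 45), (np.float64(157.3), 45), (np.float64(157.8), 45), (np.float64(158.3), 45), (np.float64(158.9), 45), (np.float64(159.4), 43), (np.float64(159.9), 41), (np.float64(160.4), 39), (np.float64(160.9), 37), (np.float64(161.5), 43), (np.float64(162.0), 52), (np.float64(162.5), 71), (np.float64(163.0), 91), (np.float64(163.5), 107), (np.float64(164.0), 122), (np.float64(164.6), 128), (np.float64(165.1), 133), (np.float64(165.6), 134), (np.float64(166.1), 135), (np.float64(166.6), 134), (np.float64(167.2), 133), (np.float64(167.7), 130), (np.float64(168.2), 125), (np.float64(168.7), 115), (np.float64(169.2), 101), (np.float64(169.8), 84), (np.float64(170.3), 67), (np.float64(170.8), 50), (np.flo
[... 1929 characters left out ...]
 (np.float64(174.9), 79), (np.float64(175.5), 80), (np.float64(176.0), 80), (np.float64(176.5), 80), (np.float64(177.0), 80), (np.float64(177.5), 80), (np.float64(178.1), 80), (np.float64(178.6), 80), (np.float64(179.1), 79), (np.float64(179.6), 79), (np.float64(180.1), 79), (np.float64(180.6), 78), (np.float64(181.2), 78), (np.float64(181.7), 78), (np.float64(182.2), 79), (np.float64(182.7), 84), (np.float64(183.2), 92), (np.float64(183.8), 105), (np.float64(184.3), 118), (np.float64(184.8), 131)]
t 15.88 pos [0.528  0.0772 0.0764] F [-4.1 -1.  12.3] M [ 0.48  1.54 -0.05] w 0.408 j [ 26.  23. -25.   0. -42. -95.]
shift [-0.0075 -0.0035  0.0348] mm 10.7 turn [-0.0009  0.0014 -0.0006] deg 0.3
```

```bash
python3 -m creep '[[0.3,0,0,0.004,0,0,0.012],[0.3,0,0,0.004,0,0,0.024],[0.3,0,0,0.004,0,0,0.024],[0.3,0,0,0.004,0,0,0.024],[0.3,0,0,0.004,0,0,0.024]]' >/dev/null; python3 g.py .5305 .077 .066 107; for i in 1 2 3 4 5; do python3 -m creep '[[0.3,0,0,0.005,0,0,0],[0.3,0,0,0.005,0,0,0],[0.3,0,0,0.005,0,0,0],[0.3,0,0,0.005,0,0,0],[0.3,0,0,0.005,0,0,0]]' >/dev/null; done; python3 g.py .5305 .077 .066 107;  python3 - <<'E'
from h import *
from scipy.ndimage import map_coordinates as mc
im=np.mean([r.capture("top").astype(float) for _ in range(3)],0)
cv2.imwrite("pics/t15.png",cv2.resize(im[140:200,375:425].astype(np.uint8),None,fx=10,fy=10,interpolation=cv2.INTER_CUBIC))
t=np.linspace(0,1,400)[:,None]; a=np.array([396.5,149.0]); b=np.array([400.2,184.8]); P=a+(b-a)*t; o=np.linspace(-2,2,9)
v=np.mean([mc(im[:,:,2],[P[:,1],P[:,0]+d],order=1) for d in o],0); g=np.mean([mc(im[:,:,1],[P[:,1],P[:,0]+d],order=1) for d in (-3,3)],0); y=P[:,1]
m=(y>153)&(y<181); k=y[m&(v>90)]; l1=y[m&(y<166)][np.argmin(g[m&(y<166)])]; l2=y[m&(y>167)][np.argmin(g[m&(y>167)])]
print("bubble",k[0],k[-1],(k[0]+k[-1])/2,"lines",l1,l2,(l1+l2)/2,"off mm",((l1+l2)-(k[0]+k[-1]))/2*23/(l2-l1))
E
```

```text
t 16.3 pos [0.528  0.0773 0.0768] F [-5.9  0.4 12.5] M [0.59 1.65 0.07] w 0.406 j [ 26.  23. -25.   0. -42. -99.]
shift [-0.0076 -0.0033  0.036 ] mm 11.1 turn [-0.0008  0.0016 -0.0023] deg 0.5
t 18.38 pos [0.5279 0.0774 0.0768] F [-3.8 -0.1 13. ] M [ 0.57  1.62 -0.06] w 0.404 j [ 26.  23. -25.   0. -42. -99.]
shift [-0.0076 -0.0035  0.036 ] mm 11.1 turn [-0.0009  0.0023 -0.0019] deg 0.6
bubble 163.44561403508771 169.90576441102758 166.67568922305765 lines 162.01002506265664 171.96942355889723 166.98972431077692 off mm 0.7252252252251741
```

View pics/t15.png

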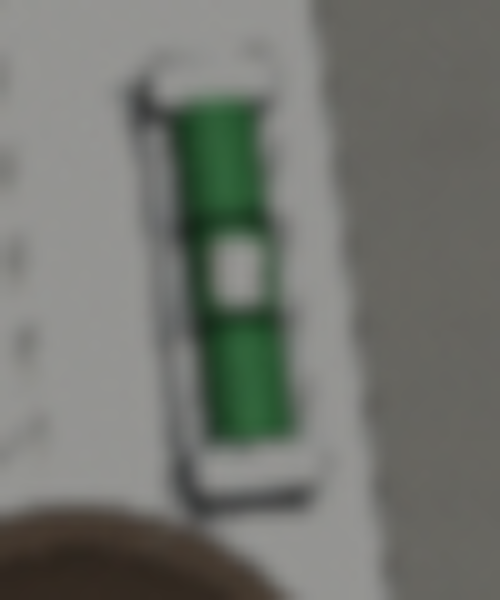

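Bubble rows 234–309 (crop) lie between the lines at about 220 and 319, so it is centred to within about 0.7 mm. The push is 13 N, the grip is at 35 mm, and the hasp was lying folded back in the last scene picture. Handing in.

```bash
python3 - <<'E'
from station import r
print(r.finish_job())
E
```

```text
the job is handed in; nothing more can be done
None
```

I handed the job in at about 18.5 s of the 54 s allowed. The arm was still gripping the wheel and pressing it down, with the bubble about midway between its lines. The hand-in gives no verdict, so these are my own last checks.

- **Hasp:** I swung it up by its grip pin and guided it to about 2.2 rad before letting go. It fell to its stop, and the last scene picture shows it folded back to the left.
- **Wheel and foot:** I pressed down with the fingertips on the flange, gripped the head and turned it about 78° (1.36 rad) clockwise. At the end the downward push was 12 to 13 N, above the 8 to 9 N needed to seat the foot. When the push went from 26 N to 12 N the wheel rose only about 1.5 mm, which fits a seated foot.
- **Bubble:** After 2 s of settling it was about 0.7 mm to the rear of the middle, against a limit of 3 mm. I did not measure the plate's tilt separately; I take it as level from the bubble.
- **Forces and bystanders:** There was a brief peak of about 29 N (26.5 N downward) while seating the wheel. About 4 N of sideways force and 1.6 N m of moment remained in the grip at the end. The tool did not come near the spice jar, the thermometer or the canister.

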